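Clip the brushes and the scalpel into the graded rack

ROBOT

A 6-joint arm with a two-finger parallel gripper is mounted at the origin on a cart in front of the work surface, level with it; the furniture and walls round the work are solid. World frame = base frame: x ahead of the robot, y to its left, z up, the work surface at z = 0. Lengths are in m, angles in rad, forces in N, time in s.
With the tool pointing down it reaches from about 0.375 to 0.9 m from the base axis. Payload 3.1 kg.
Tool frame: the origin (TCP) lies between the finger pads; the fingertips stand 19 mm ahead of it and the grasp point (between the pads) is the TCP; z points along the fingers, y is the line along which they close (so a half turn about z gives the same grasp; the last joint's range is limited). The gripper opens to 87 mm and grips with 3 to 60 N. Pads are 19 mm wide; open, the fingers measure 117 mm over their backs; the gripper's body (75 mm by 190 mm) begins 51 mm behind the grasp point.
Start: joints at [-1.417, 0.527, 1.433, -0, 1.181, -0.178], TCP at [0.204, -0.591, 0.219] pointing down, gripper open.
Joint ranges: [-3.08, 3.08], [-0.75, 2.2], [0.22, 2.44], [-1.43, 4.57], [0, 2.65], [-2.85, 2.85]. Speed limits (rad/s): [2.79, 2.79, 3.14, 3.14, 3.14, 3.14].

INTERFACE

Orientations are given as a unit quaternion [x, y, z, w].
In Python, from rig import robot, camera, camera_info, hand_in gives the robot as it stands.
- The arm moves only by the shell command python3 -m handwheel 'ROWS' [FORCE]. ROWS is a JSON object of lists of equal length, an entry for each row: "hand": the opening, from 0 (shut) to 1 (fully open); "translation": the shift along the world's x, y, z in mm, a list of three; "turn": the turn, a rotation vector about the world's x, y, z in rad, a list of three. In form: {"hand": [hand, ...], "translation": [[tx, ty, tz], ...], "turn": [[ax, ay, az], ...]}. A call has 1 to 12 rows; each row is the pose to reach, as a shift and turn from the pose commanded when the call began; what a row does not reach only later rows make up. A row lasts 1/12 s, in which the tool goes at most 41.7 mm and 7.16 degrees, less where a joint would pass 70% of its speed; a pose out of reach is approached as far as the arm can. A call with a gripper value outside its range is refused whole. The fingers move at their own pace and stop on an object; FORCE is the grip in N (left out, the last holds). Time passes only in rows, so rows that repeat a pose let the fingers close. It gives the time, the measured TCP pose, the force, the opening and the grip force at its end, in the units of the state.
- robot.get_obs(): the state, without advancing time (a new reading comes with each control period).
- camera(name): name is "scene" or "top"; returns (picture, depth): 384x512x3 uint8, red, green, blue; 384x512 float32, m along the optical axis (not along the pixel's ray), 0 where there is no reading.
- camera_info(name): a dict with "vertical_fov" (degrees; the focal length in pixels is half the picture's height over the tangent of half this angle, whatever the lens; pixels are square), "cx", "cy" (the principal point, pixels), "k1" (the pictures are not rectified: a ray, as slopes to the right and down, at radius r is drawn at 1 + k1 r^2 times it, then the intrinsics apply), "world_from_camera" (4x4, takes a point from camera to world coordinates). Camera axes: x right, y down, z forward; pixel columns grow to the right and rows downward; lengths in m; the calibration is good to about 2 mm. A picture is of the moment at which its call begins. camera_info takes no time and is no camera call.
- hand_in(): hands the job in; it is judged then, once.
The state is a dict: "time": time; "q": joint angles; "joint_velocities": joint speeds; "joint_torque": joint torques, N m; "position": TCP position; "tool_rot": TCP orientation; "ft_force": force on the tool from outside, world axes, zero at the start; "moment": the same for the moment, N m; "grip_width": finger opening in m; "grip_force": force on a finger pad.
Only numpy, scipy, OpenCV 4.12 (cv2) and the standard library are available. Lean on these libraries where they do the work, as an engineer would, in place of code of your own. Each camera call takes 0.05 s, during which the arm holds its last target. There are 200 camera calls.

TASK

Put the three brushes and the scalpel back into the tapered wooden rack in order of length, the longest in the clips at the wide end and the shortest in the clips at the narrow end. Press each one fully down into its pair of spring clips, held by the middle of its handle, with all four heads (hair or blade) pointing to the same side of the rack, whichever side you like. Leave the paste jar and the dropper bottle standing where they are.

Things in the scene. Friction and masses are not known exactly. Their poses are not given: they have to be found in the camera images.
- bamboo_brush: brush with a yellow bamboo handle and brown hair, 248 mm long, 12 mm wide and 13 mm high. Handle: from y = -82 mm to y = +118 mm, its middle (balance point, where to grip it and where the clips' middle belongs) at y = +18 mm. Origin: centre of its whole length, on its underside; y runs along it, the head (hair) at -y; z up. It lies flat on the table at the start
- dark_brush: brush with a dark red-brown handle and pale hair, 200 mm long, 12 mm wide and high. Handle: from y = -66 mm to y = +94 mm, its middle (balance point, grip and clips' middle) at y = +14 mm. Origin: centre of its whole length, on its underside; y runs along it, the head (hair) at -y; z up. It lies flat on the table at the start
- fine_brush: thin brush with a dark red-brown handle and brown hair, 176 mm long, 8 mm wide and high. Handle: from y = -68 mm to y = +82 mm, its middle (balance point, grip and clips' middle) at y = +7 mm. Origin: centre of its whole length, on its underside; y runs along it, the head (hair) at -y; z up. It lies flat on the table at the start
- scalpel: scalpel of pale metal, 148 mm long, 8 mm wide and high. Handle: from y = -31 mm to y = +74 mm, its middle (balance point, grip and clips' middle) at y = +21 mm. Origin: centre of its whole length, on its underside; y runs along it, the head (blade) at -y; z up. It lies flat on the table at the start
- clips_1: Longest tool's place: pair of steel spring clips at the wide end of the beech rack (flat tapered frame, 214 mm long, fixed). Origin: midway between its 2 clips, which stand 62 mm either side of it, at the height (18 mm over the table) where a seated handle's underside lies. x: along the tool, through both clips; y: along the row to the wide end; z up. For 12 mm thick handles; blades rise 28 mm
- clips_2: Second place, 50 mm down the row from clips_1; axes and origin as there, clips 53 mm either side of it, for 12 mm handles, blades rise 28 mm. All clips: saddle 11 mm long, two sprung blades with a flared mouth 16 mm wider than the handle; pressed straight down, the handle spreads them and they snap over it. 5 to 10 N press a tool home in its two clips
- clips_3: Third place, 50 mm from clips_2; axes and origin as clips_1, clips 43 mm either side of it, for 8 mm handles, blades rise 24 mm above the origin. At every place the fingers have free room between the two clips, down to the rails' tops 4 mm below the origin
- clips_4: Fourth place, for the shortest tool, at the narrow end of the rack, 50 mm from clips_3; axes and origin as clips_1, clips 34 mm either side of it, for 8 mm handles, blades rise 24 mm above the origin
- paste_jar: bystander: white jar with a red lid, 66 mm across, 67 mm high, standing behind the tools; origin at the centre of its underside
- dropper_bottle: bystander: small brown dropper bottle, 33 mm across, 102 mm high; origin at the centre of its underside

How it is judged:
At the end, for the whole second after the job is handed in: Bamboo brush in clips_1, dark brush in clips_2, fine brush in clips_3, scalpel in clips_4: clips' middle within 15 mm of the handle's middle along, 5 mm across, 4 mm in height, 0.1 rad; all heads on one side of the rack; all released and at rest (y of clips_1 in the frame of bamboo_brush between 0.003 and 0.033 m and x of clips_1 in the frame of bamboo_brush between -0.005 and 0.005 m and z of clips_1 in the frame of bamboo_brush between -0.004 and 0.004 m and angle between the y axis of bamboo_brush and the x axis of clips_1, either way round below 0.1 rad and linear speed of each of bamboo_brush, dark_brush, fine_brush, scalpel below 0.02 m/s and y of clips_2 in the frame of dark_brush between -0.001 and 0.029 m and x of clips_2 in the frame of dark_brush between -0.005 and 0.005 m and z of clips_2 in the frame of dark_brush between -0.004 and 0.004 m and angle between the y axis of dark_brush and the x axis of clips_2, either way round below 0.1 rad and y of clips_3 in the frame of fine_brush between -0.008 and 0.022 m and x of clips_3 in the frame of fine_brush between -0.005 and 0.005 m and z of clips_3 in the frame of fine_brush between -0.004 and 0.004 m and angle between the y axis of fine_brush and the x axis of clips_3, either way round below 0.1 rad and y of clips_4 in the frame of scalpel between 0.0065 and 0.0365 m and x of clips_4 in the frame of scalpel between -0.005 and 0.005 m and z of clips_4 in the frame of scalpel between -0.004 and 0.004 m and angle between the y axis of scalpel and the x axis of clips_4, either way round below 0.1 rad and ((x of clips_4 in the frame of bamboo_brush above 0.02 m and x of clips_1 in the frame of dark_brush below -0.02 m and x of clips_1 in the frame of fine_brush below -0.02 m and x of clips_1 in the frame of scalpel below -0.02 m) or (x of clips_4 in the frame of bamboo_brush below -0.02 m and x of clips_1 in the frame of dark_brush above 0.02 m and x of clips_1 in the frame of fine_brush above 0.02 m and x of clips_1 in the frame of scalpel above 0.02 m))); the robot touches nothing.
It fails at once if the paste jar is pushed more than 20 mm or tipped (distance of paste_jar from where it was at the start of the episode above 0.02 m or angle between paste_jar's own z axis and vertical above 0.3 rad).
It fails at once if the dropper bottle is pushed more than 20 mm or tipped (distance of dropper_bottle from where it was at the start of the episode above 0.02 m or angle between dropper_bottle's own z axis and vertical above 0.3 rad).
It also fails if it takes over 106 s, if anything falls off the work surface, if the arm or the gripper's body presses on something with over 40 N, if the wrist force passes 120 N, or if a joint passes its speed limit or range.

## Working session

There is one attempt and no reset: what is moved stays moved. The work goes in short steps, Python scripts to look and compute and a shell command to move; the robot and the scene stay as the last step left them, time stands still between calls to the robot, and variables do not carry over. Pictures are saved under pics/ and viewed, at most 14 in all, crops included, and the job is handed in when it is done.

```bash
ls; mkdir -p pics
python3 - <<'E'
from rig import robot, camera, camera_info
import cv2, numpy as np
for n in("scene","top"):
    p,d=camera(n); cv2.imwrite(f"pics/{n}0.png",cv2.cvtColor(p,cv2.COLOR_RGB2BGR)); np.save(f"pics/{n}0d.npy",d)
    print(n,camera_info(n))
o=robot.get_obs(); print(o)
E
```

```text
pics
scene {'vertical_fov': 43.51151827277768, 'cx': 254.04555479919733, 'cy': 197.1333940253899, 'k1': -0.02156214852711428, 'world_from_camera': array([[ 0.82436287, -0.43717719,  0.35958582,  0.24434504],
       [-0.56585088, -0.61909387,  0.54455079, -0.5918423 ],
       [-0.01544781, -0.65237941, -0.75773509,  0.85706824],
       [ 0.        ,  0.        ,  0.        ,  1.        ]])}
top {'vertical_fov': 48.84455717018489, 'cx': 258.5236522228078, 'cy': 189.52887426021132, 'k1': -0.14185751605651725, 'world_from_camera': array([[-0.02303059, -0.99533331,  0.09370799,  0.51200562],
       [-0.99962813,  0.02155778, -0.01669918, -0.01888232],
       [ 0.01460111, -0.09405773, -0.99545967,  1.17995724],
       [ 0.        ,  0.        ,  0.        ,  1.        ]])}
{'time': 0.1, 'q': array([-1.41749274e+00,  5.28357857e-01,  1.43378140e+00, -3.79780306e-05,
        1.18135508e+00, -1.78471447e-01]), 'joint_velocities': array([ 2.54136473e-03, -3.34612026e-03, -2.48914657e-03, -1.03849306e-03,
        4.64845999e-04,  9.95329026e-05]), 'joint_torque': array([ 1.52462794e-04, -4.40984952e+01, -1.77151448e+01,  6.34144549e-02,
        5.34250389e-02, -5.97988151e-05]), 'position': array([ 0.20350846, -0.59024437,  0.2184766 ]), 'tool_rot': array([ 9.86270551e-01,  1.65134780e-01, -5.59389203e-06, -9.50986361e-04]), 'ft_force': array([-1.1194989 , -0.13284904, -0.72182888]), 'moment': array([-0.04704716, -0.03294589,  0.00507863]), 'grip_force': 0.0, 'grip_width': 0.08668741573449766}
```

View pics/scene0.png

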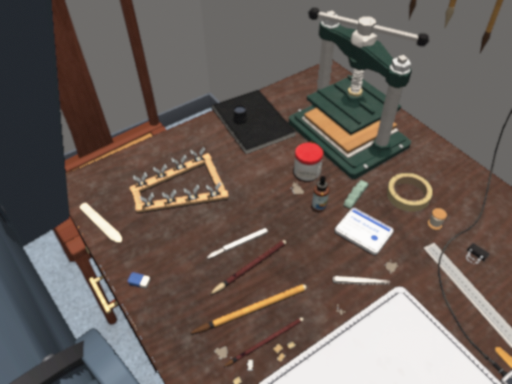

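View pics/top0.png

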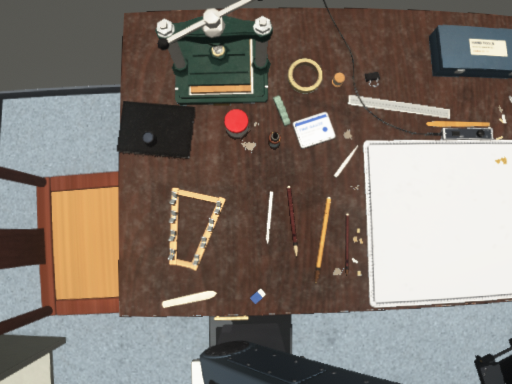

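The scene view shows the rack at about (180,185), the scalpel at (238,243), dark brush (250,268), bamboo brush (250,310) and fine brush (268,340). In the top view the rack spans (168-224, 188-270) with its wide end up. The tools run roughly vertically at columns 269, 292, 323 and 347. Next I'll look at enlarged crops.

```bash
cat > h.py <<'E'
import numpy as np, cv2
from rig import robot, camera, camera_info
def K(n):
    i=camera_info(n); f=192/np.tan(np.radians(i["vertical_fov"])/2)
    return np.array([[f,0,i["cx"]],[0,f,i["cy"]],[0,0,1]]),i["k1"],i["world_from_camera"]
def ray(n,uv):
    k,k1,T=K(n); uv=np.atleast_2d(np.float64(uv)).reshape(-1,1,2)
    s=cv2.undistortPointsIter(uv,k,np.array([k1,0,0,0.]),None,None,(3,100,1e-12)).reshape(-1,2)
    return T[:3,3],np.c_[s,np.ones(len(s))]@T[:3,:3].T
def plane(n,uv,z):
    c,d=ray(n,uv); return c+d*((z-c[2])/d[:,2])[:,None]
def proj(n,X):
    k,k1,T=K(n); W=np.linalg.inv(T)
    return cv2.projectPoints(np.float64(X).reshape(-1,1,3),cv2.Rodrigues(W[:3,:3])[0],W[:3,3],k,np.array([k1,0,0,0.]))[0].reshape(-1,2)
def shot(n,f=None):
    p,d=camera(n)
    if f: cv2.imwrite(f"pics/{f}.png",p[:,:,::-1])
    return p,d
def crop(p,x0,y0,x1,y1,s,f): cv2.imwrite(f"pics/{f}.png",cv2.resize(p[y0:y1,x0:x1],None,fx=s,fy=s,interpolation=cv2.INTER_CUBIC))
E
python3 - <<'E'
from h import *
p=cv2.imread("pics/top0.png"); crop(p,160,180,360,280,4,"t1")
p=cv2.imread("pics/scene0.png"); crop(p,120,140,240,220,6,"s1")
E
```

```text
(no output)
```

View pics/t1.png

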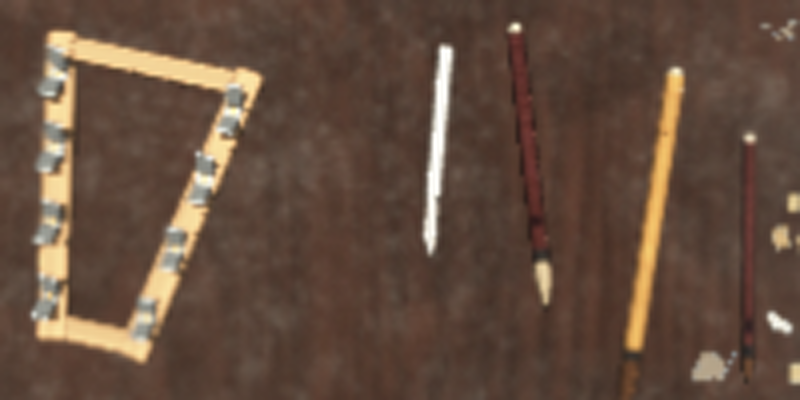

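View pics/s1.png

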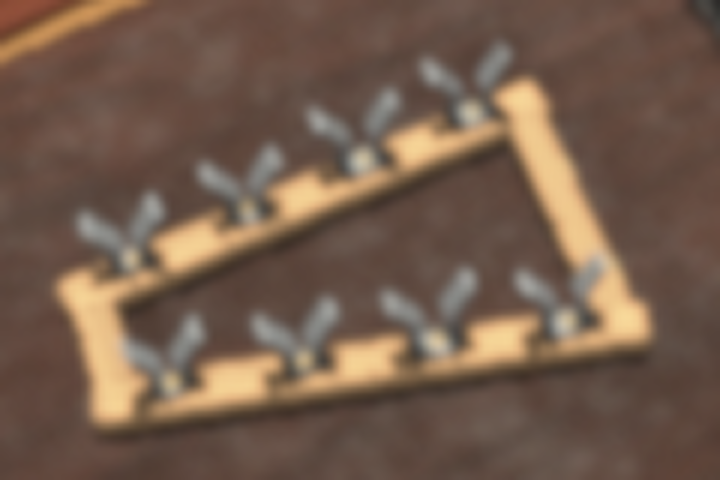

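The top crop shows the clip pairs at x≈50 (left rail) and x≈232→145 (right rail), with the wide end up. All four heads point down, i.e. -x in the world: scalpel blade (430,245), dark hair (545,290), bamboo hair (628,390) and fine hair (747,370). The scene crop shows the saddle centres as bright dots between the blades. I'll measure from these.

```bash
cat > meas.py <<'E'
from h import *
np.set_printoptions(precision=4,suppress=True)
st=np.array([(470,112),(363,157),(247,207),(130,258),(567,320),(435,341),(305,360),(172,381)])/6-1/12*5+(120,140)
tp=np.array([(53,72),(52,148),(48,223),(46,298),(232,110),(203,178),(174,248),(145,318)])/4-.375+(160,180)
h=np.array([62,53,43,34])/1e3; s=np.array([0,-50,-100,-150])/1e3
M=np.r_[np.c_[h,s],np.c_[-h,s]]   # left(+y world) = +a
for n,uv,z in(("scene",st,.018),("scene",st,.014),("top",tp,.03)):
    P=plane(n,uv,z)[:,:2]
    mc,pc=M.mean(0),P.mean(0); H=(M-mc).T@(P-pc)
    U,S,V=np.linalg.svd(H)
    R=V.T@np.diag([1,np.sign(np.linalg.det(V.T@U.T))])@U.T
    t=pc-R@mc; res=P-(M@R.T+t)
    print(n,z,"det",np.linalg.det(H)>0,"clips",[(R@[0,a]+t).round(4).tolist() for a in s],"x-axis dir deg",np.degrees(np.arctan2(R[1,0],R[0,0])),"rms mm",1e3*np.sqrt((res**2).mean()), "max",abs(res).max()*1e3)
E
python3 meas.py
cat > tools.py <<'E'
from h import *
def tools(p):
    hsv=cv2.cvtColor(p,cv2.COLOR_BGR2HSV); H,S,V=[hsv[:,:,i].astype(int) for i in range(3)]
    return {"white":(S<40)&(V>140),"yellow":(H>12)&(H<28)&(S>120)&(V>140),"red":((H<8)|(H>170))&(S>100)&(V>45)}
if __name__=="__main__":
    np.set_printoptions(precision=4,suppress=True)
    p=cv2.imread("pics/top0.png")
    for n,(x0,x1,y0,y1) in {"scalpel":(262,280,185,250),"dark":(284,302,180,262),"bamboo":(312,334,190,285),"fine":(340,352,208,280)}.items():
        b=p[y0:y1,x0:x1].astype(int); bg=np.median(b.reshape(-1,3),0); d=b.astype(float)
        if n=="scalpel": m=b.min(2)>120
        elif n=="bamboo": m=(b[:,:,2]-b[:,:,0]>70)
        else: m=None
        if m is None:
            m=(b[:,:,2]-b[:,:,1]>24)&(b[:,:,1]<60) if 1 else 0
        m=m.astype(np.uint8); nn,l,stt,_=cv2.connectedComponentsWithStats(m,connectivity=8); k=1+stt[1:,4].argmax()
        ys,xs=np.nonzero(l==k)
        P=plane("top",np.c_[xs+x0,ys+y0],.006)[:,:2].astype(np.float32)
        vx,vy,cx,cy=cv2.fitLine(P,cv2.DIST_L2,0,1e-4,1e-4).ravel()
        if vx<0: vx,vy=-vx,-vy
        t=(P-[cx,cy])@[vx,vy]; w=(P-[cx,cy])@[-vy,vx]
        print(n,len(xs),"len",t.max()-t.min(),"w",np.ptp(w),"lo",[cx+t.min()*vx,cy+t.min()*vy],"hi",[cx+t.max()*vx,cy+t.max()*vy],"ang",np.degrees(np.arctan2(vy,vx)),"rows",ys.min()+y0,ys.max()+y0)
E
python3 tools.py
```

```text
scene 0.018 det False clips [[0.5875, 0.1347], [0.539, 0.1469], [0.4905, 0.1591], [0.4421, 0.1713]] x-axis dir deg -104.09696001039566 rms mm 69.73963431358005 max 121.88420189598092
scene 0.014 det False clips [[0.5888, 0.1383], [0.5403, 0.1505], [0.4918, 0.1626], [0.4433, 0.1748]] x-axis dir deg -104.09696001039563 rms mm 69.90637757884058 max 122.0914988342222
top 0.03 det False clips [[0.5881, 0.1333], [0.5397, 0.1459], [0.4913, 0.1584], [0.4429, 0.171]] x-axis dir deg -104.56165270387444 rms mm 69.78557862363152 max 123.29184324978515
scalpel 171 len 0.14475662 w 0.009742431 lo [np.float32(0.4737425), np.float32(-0.057548467)] hi [np.float32(0.6176361), np.float32(-0.07333178)] ang -6.259599 rows 191 243
dark 269 len 0.14831631 w 0.025751077 lo [np.float32(0.47665668), np.float32(-0.13336264)] hi [np.float32(0.6245173), np.float32(-0.12174556)] ang 4.492372 rows 188 241
bamboo 341 len 0.19437504 w 0.013924196 lo [np.float32(0.40333882), np.float32(-0.19725214)] hi [np.float32(0.59420824), np.float32(-0.2340015)] ang -10.89818 rows 198 267
fine 119 len 0.11972961 w 0.0057920944 lo [np.float32(0.42303625), np.float32(-0.2801302)] hi [np.float32(0.54268605), np.float32(-0.28450033)] ang -2.0917556 rows 216 259
```

```bash
sed -i 's/M=np.r_\[np.c_\[h,s\],np.c_\[-h,s\]\]/M=np.r_[np.c_[-h,s],np.c_[h,s]]/' meas.py; python3 meas.py
python3 - <<'E'
from h import *
T={"scalpel":((445,44),(430,256),148,21,.004),"dark":((514,23),(547,308),200,14,.006),"bamboo":((676,67),(625,400),248,18,.0065),"fine":((749,131),(748,384),176,7,.004)}
for n,(a,b,L,c,z) in T.items():
    P=plane("top",np.array([a,b])/4-.375+(160,180),z)[:,:2]; d=P[0]-P[1]; l=np.hypot(*d); u=d/l
    # grip: distance from tail = L/2 - c
    g=P[0]-u*(L/2-c)/1e3
    print(n,"len",l*1e3,"/",L,"grip",g.round(4),"ang",np.degrees(np.arctan2(u[1],u[0])).round(2),"from head",(P[1]+u*(L/2+c)/1e3).round(4))
E
```

```text
scene 0.018 det True clips [[0.5879, 0.1361], [0.5392, 0.1474], [0.4904, 0.1586], [0.4417, 0.1698]] x-axis dir deg -102.99038278947468 rms mm 0.5397941490309506 max 1.0261278762699333
scene 0.014 det True clips [[0.5892, 0.1397], [0.5404, 0.1509], [0.4917, 0.1622], [0.443, 0.1734]] x-axis dir deg -102.99038278947467 rms mm 0.6260999625358153 max 1.2575529211505398
top 0.03 det True clips [[0.5887, 0.1355], [0.5399, 0.1466], [0.4912, 0.1577], [0.4424, 0.1688]] x-axis dir deg -102.82628425457607 rms mm 0.598059106482246 max 1.1683102835414738
scalpel len 147.7244458633643 / 148 grip [ 0.5661 -0.068 ] ang -5.48 from head [ 0.5664 -0.068 ]
dark len 199.15144658431458 / 200 grip [ 0.5467 -0.1291] ang 4.98 from head [ 0.5476 -0.129 ]
bamboo len 233.95038384976527 / 248 grip [ 0.4948 -0.2149] ang -10.65 from head [ 0.5086 -0.2175]
fine len 176.3017431385275 / 176 grip [ 0.472  -0.2819] ang -2.23 from head [ 0.4717 -0.2819]
```

The rack fit is good (0.6 mm rms, and the two views agree to about 1 mm). Tool lengths match too, apart from the bamboo's faint hair tip, so I take its grip point from the tail end. I'll take the bamboo first.

```bash
python3 -m handwheel '{"hand":[0.4,0.4,0.4,0.4,0.4,0.4,0.4,0.4,0.4,0.4,0.4,0.4],"translation":[[291,376,-119],[291,376,-119],[291,376,-119],[291,376,-119],[291,376,-119],[291,376,-119],[291,376,-119],[291,376,-119],[291,376,-119],[291,376,-119],[291,376,-119],[291,376,-119]],"turn":[[0,0,-0.518],[0,0,-0.518],[0,0,-0.518],[0,0,-0.518],[0,0,-0.518],[0,0,-0.518],[0,0,-0.518],[0,0,-0.518],[0,0,-0.518],[0,0,-0.518],[0,0,-0.518],[0,0,-0.518]]}' 40
```

```text
time: 1.1
position: [0.4954, -0.212, 0.0993]
tool_rot: [0.996, -0.092, -0.001, -0.001]
ft_force: [0.9, -0.4, -0.2]
grip_width: 0.0351
grip_force: 0.0
```

```bash
python3 -m handwheel '{"hand":[0.4,0.4,0.4,0.4,0.4,0.4],"translation":[[0,0,-25],[0,0,-50],[0,0,-70],[0,0,-78],[0,0,-78],[0,0,-78]],"turn":[[0,0,0],[0,0,0],[0,0,0],[0,0,0],[0,0,0],[0,0,0]]}' 40 && python3 -m handwheel '{"hand":[0,0,0,0,0,0],"translation":[[0,0,0],[0,0,0],[0,0,0],[0,0,0],[0,0,0],[0,0,0]],"turn":[[0,0,0],[0,0,0],[0,0,0],[0,0,0],[0,0,0],[0,0,0]]}' 40
```

```text
time: 1.6
position: [0.4945, -0.215, 0.0223]
tool_rot: [0.996, -0.093, -0.0, -0.0]
ft_force: [-0.1, 0.1, -0.3]
grip_width: 0.0344
grip_force: 0.0
time: 2.1
position: [0.4947, -0.215, 0.0227]
tool_rot: [0.996, -0.093, 0.0, 0.0]
ft_force: [-0.0, -0.6, 0.3]
grip_width: 0.0042
grip_force: 0.0
```

Run:
```python
from h import *
p,d=shot("scene"); crop(p[:,:,::-1],180,230,340,350,5,"s2")
o=robot.get_obs(); print(o["grip_width"],o["grip_force"],proj("scene",[[*o["position"][:2],.0]]))
```

```text
0.002673166064882965 0.0 [[257.29445578 307.20285633]]
```

View pics/s2.png

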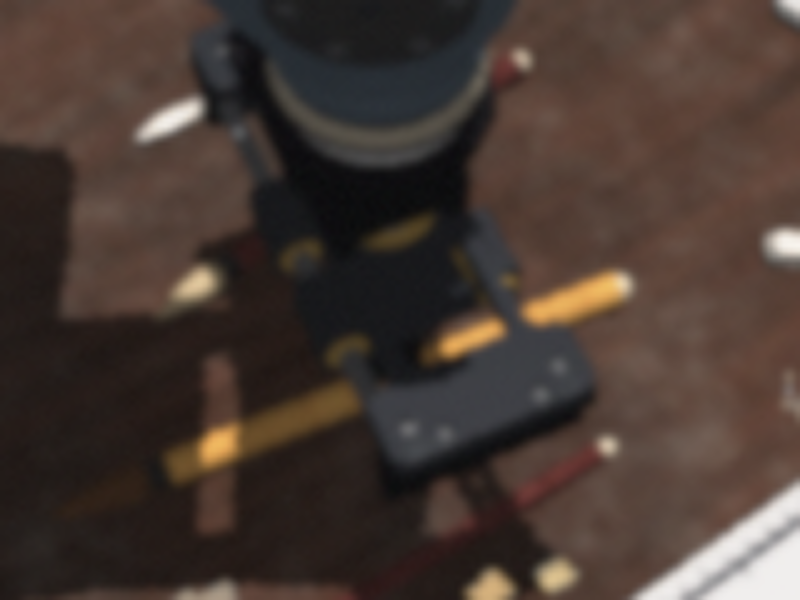

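The crop shows the bamboo handle running under the gripper with its tail still at (305,287), unmoved. The fingers read shut, so I'll lift a little and check.

```bash
python3 -m handwheel '{"hand":[0,0,0,0,0,0],"translation":[[0,0,10],[0,0,20],[0,0,30],[0,0,40],[0,0,40],[0,0,40]],"turn":[[0,0,0],[0,0,0],[0,0,0],[0,0,0],[0,0,0],[0,0,0]]}' 40
python3 - <<'E'
from h import *
p,d=shot("scene"); crop(p[:,:,::-1],180,230,340,350,5,"s3")
o=robot.get_obs(); print(o["grip_width"],o["position"],proj("scene",[o["position"],o["position"]-[0,0,.019]]))
E
```

```text
time: 2.65
position: [0.4953, -0.2153, 0.0636]
tool_rot: [0.996, -0.093, 0.001, 0.001]
ft_force: [0.4, 0.1, -0.6]
grip_width: 0.0003
grip_force: 0.0
0.0003708569839061853 [ 0.49481299 -0.21501025  0.06294904] [[257.00011792 291.06493549]
 [257.10797721 296.10994569]]
```

View pics/s3.png

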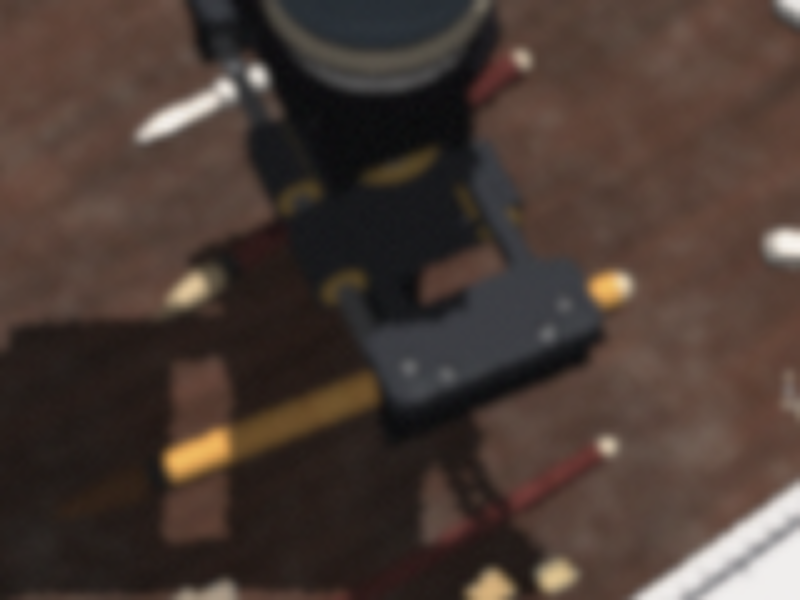

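The brush stayed on the table: the shut fingers met nothing. The fingertips are hidden in this view, so I'll check where they really are, using the depth image and the top view.

Run:
```python
from h import *
np.set_printoptions(precision=3,suppress=True)
o=robot.get_obs(); X=o["position"]; print(X)
p,d=shot("scene"); 
k,k1,T=K("scene")
uv=np.array([(u,v) for v in range(225,330) for u in range(200,330)])
c,r=ray("scene",uv); D=d[uv[:,1],uv[:,0]]; P=c+r*D[:,None]; ok=(D>0)&(P[:,2]>.025)&(np.hypot(*(P[:,:2]-X[:2]).T)<.12)
Q=P[ok]-X
from scipy.spatial.transform import Rotation as Ro
L=Ro.from_quat(o["tool_rot"]).inv().apply(Q)   # tool frame
i=np.argsort(-L[:,2])[:400:40]; print("most forward pts tool frame mm",L[i]*1e3)
for lo in range(-200,40,15):
    m=(L[:,2]*1e3>lo)&(L[:,2]*1e3<=lo+15)
    if m.sum()>3: print(lo,m.sum(),"x",L[m,0].min()*1e3,L[m,0].max()*1e3,"y",L[m,1].min()*1e3,L[m,1].max()*1e3)
p2,d2=shot("top"); crop(p2[:,:,::-1],240,170,400,290,5,"t2"); print((proj("top",[X,X*[1,1,0]])-[240,170])*5)
```

```text
[ 0.495 -0.215  0.063]
most forward pts tool frame mm [[ -6.08    9.251  -4.785]
 [  2.274  13.595 -38.104]
 [-32.03   86.052 -77.328]
 [-37.515  86.466 -79.065]
 [ 17.908  87.027 -80.83 ]
 [-23.559 -78.942 -82.606]
 [ 20.354  32.104 -84.192]
 [-33.329 -58.604 -86.482]
 [-29.231  51.964 -88.123]
 [-38.308 -12.9   -89.295]]
-200 142 x -37.7253052865999 30.419151305770963 y -5.013005389780908 35.63012924534173
-185 468 x -38.37333866062229 34.581683695858196 y -43.47617474707952 38.63573283397973
-170 42 x -37.89594836078677 33.238406864147414 y -43.447400782972544 18.55523807751909
-155 42 x -23.01356726207373 22.172129731344874 y 8.06523960657241 18.64792094634566
-140 160 x -25.34965337342744 25.855184520698508 y -4.610155545785567 19.057489825087465
-125 1435 x -38.42425247502541 36.67046938230765 y -89.94755121945177 96.93592175242578
-110 684 x -38.672548029349606 37.26154647961701 y -90.25022829381182 96.1913750779134
-95 465 x -38.92166442760186 37.98957665464379 y -82.71463610453746 88.38483627664905
-80 96 x -38.50434994723639 37.11942267483363 y -84.08900808715408 88.11973131435538
-35 21 x -12.18313041465429 9.825741806782336 y 8.322582795925243 12.519871969940372
-20 17 x -9.983912400581353 10.273150930614703 y 8.934538185776255 11.152101926546061
[[432.795 320.375]
 [413.17  319.192]]
```

View pics/t2.png

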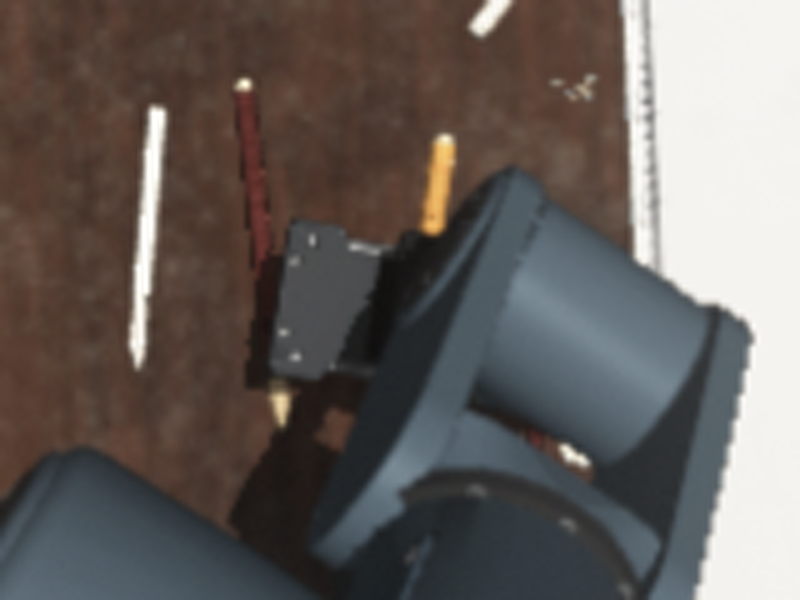

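The depth points put the fingertip near tool z≈-5 mm and the body face at -80 mm, where the sheet says +19 and -51. So the fingertips sit about 25 mm higher than the numbers say, while sideways the gripper is aligned. First I'll check the depth of the table, then feel for it with a guarded descent.

```bash
python3 - <<'E'
from h import *
for n,uvs in(("scene",[(300,250),(200,290),(320,320)]),("top",[(255,200),(280,230),(255,260)])):
    p,d=shot(n); c,r=ray(n,uvs); print(n,[ (c+r[i]*d[v,u]).round(4).tolist() for i,(u,v) in enumerate(uvs)])
E
python3 -m handwheel '{"hand":[0.4,0.4,0.4,0.4,0.4,0.4],"translation":[[0,0,0],[0,0,0],[0,0,-15],[0,0,-30],[0,0,-44],[0,0,-44]],"turn":[[0,0,0],[0,0,0],[0,0,0],[0,0,0],[0,0,0],[0,0,0]]}' 40;  python3 -m handwheel '{"hand":[0.4,0.4,0.4,0.4],"translation":[[0,0,-3],[0,0,-6],[0,0,-8],[0,0,-8]],"turn":[[0,0,0],[0,0,0],[0,0,0],[0,0,0]]}' 40
```

```text
scene [[0.6465, -0.1566, 0.0008], [0.4213, -0.1178, 0.0011], [0.5771, -0.3075, 0.0026]]
top [[0.5939, -0.0281, -0.0002], [0.5086, -0.096, -0.0013], [0.481, -0.0209, 0.7484]]
time: 3.4
position: [0.4931, -0.2139, 0.0161]
tool_rot: [0.996, -0.093, -0.002, -0.001]
ft_force: [0.2, -0.1, -0.6]
grip_width: 0.0309
grip_force: 0.0
time: 3.73
position: [0.4948, -0.215, 0.0105]
tool_rot: [0.996, -0.093, 0.0, 0.0]
ft_force: [0.5, -0.5, 0.1]
grip_width: 0.0348
grip_force: 0.0
```

The TCP reads 10 mm with no contact, which confirms the height offset. I'll keep feeling downward.

```bash
python3 -m handwheel '{"hand":[0.4,0.4,0.4,0.4],"translation":[[0,0,-3],[0,0,-6],[0,0,-8],[0,0,-8]],"turn":[[0,0,0],[0,0,0],[0,0,0],[0,0,0]]}' 40;  python3 -m handwheel '{"hand":[0.4,0.4,0.4],"translation":[[0,0,-2],[0,0,-3],[0,0,-3]],"turn":[[0,0,0],[0,0,0],[0,0,0]]}' 40
```

```text
time: 4.07
position: [0.4944, -0.2147, 0.002]
tool_rot: [0.996, -0.093, -0.0, -0.0]
ft_force: [-0.2, -0.1, -0.3]
grip_width: 0.0349
grip_force: 0.0
time: 4.32
position: [0.4945, -0.2148, -0.0009]
tool_rot: [0.996, -0.093, -0.0, -0.0]
ft_force: [0.6, 0.5, 0.3]
grip_width: 0.0348
grip_force: 0.0
```

```bash
python3 -m handwheel '{"hand":[0.4,0.4,0.4],"translation":[[0,0,-1],[0,0,-2],[0,0,-2]],"turn":[[0,0,0],[0,0,0],[0,0,0]]}' 40
```

```text
time: 4.57
position: [0.4947, -0.2149, -0.0027]
tool_rot: [0.996, -0.093, 0.0, 0.0]
ft_force: [0.1, 0.6, 0.6]
grip_width: 0.0347
grip_force: 0.0
```

```bash
python3 -m handwheel '{"hand":[0.4,0.4,0.4],"translation":[[0,0,-1],[0,0,-2],[0,0,-2]],"turn":[[0,0,0],[0,0,0],[0,0,0]]}' 40
```

```text
time: 4.82
position: [0.4947, -0.2149, -0.0028]
tool_rot: [0.996, -0.093, 0.0, 0.0]
ft_force: [-2.4, 1.1, 14.0]
grip_width: 0.0352
grip_force: 7.2
```

```bash
python3 -m handwheel '{"hand":[0.4,0.4,0.4],"translation":[[0,0,-1],[0,0,-2],[0,0,-2]],"turn":[[0,0,0],[0,0,0],[0,0,0]]}' 40
```

```text
time: 5.07
position: [0.4947, -0.2149, -0.0029]
tool_rot: [0.996, -0.093, 0.001, 0.0]
ft_force: [-4.6, 2.8, 29.6]
grip_width: 0.0348
grip_force: 14.5
```

Table contact comes at a reading of z=-2.8 mm, so true TCP height is the reading plus 22 mm. I'll back off 2 mm and grip.

```bash
python3 -m handwheel '{"hand":[0.4,0.4,0,0,0,0,0,0],"translation":[[0,0,6],[0,0,6],[0,0,6],[0,0,6],[0,0,6],[0,0,6],[0,0,6],[0,0,6]],"turn":[[0,0,0],[0,0,0],[0,0,0],[0,0,0],[0,0,0],[0,0,0],[0,0,0],[0,0,0]]}' 40
```

```text
time: 5.73
position: [0.4944, -0.2147, -0.0011]
tool_rot: [0.996, -0.093, -0.0, -0.0]
ft_force: [-0.5, 0.9, 0.1]
grip_width: 0.0124
grip_force: 40.0
```

```bash
python3 -m handwheel '{"hand":[0,0,0,0,0,0,0,0,0,0,0,0],"translation":[[0,0,20],[0,0,45],[0,0,75],[0,0,105],[0,0,130],[0,20,140],[10,50,140],[20,80,140],[30,110,140],[40,140,140],[50,175,140],[55,205,140]],"turn":[[0,0,0],[0,0,0],[0,0,0],[0,0,0.1],[0,0,0.2],[0,0,0.3],[0,0,0.4],[0,0,0.5],[0,0,0.6],[0,0,0.7],[0,0,0.8],[0,0,0.9]]}' 50;  python3 -m handwheel '{"hand":[0,0,0,0,0,0,0,0,0],"translation":[[8,30,0],[16,60,0],[24,90,0],[31,115,0],[36,138,0],[38,146,0],[38,146,0],[38,146,0],[38,146,0]],"turn":[[0,0,0.1],[0,0,0.2],[0,0,0.3],[0,0,0.4],[0,0,0.5],[0,0,0.6],[0,0,0.632],[0,0,0.632],[0,0,0.632]]}' 50
python3 - <<'E'
from h import *
p,d=shot("scene"); p2,_=shot("top"); a=cv2.resize(p[100:250,90:340],None,fx=3.2,fy=3.2,interpolation=2); cv2.imwrite("pics/s4.png",a[:,:,::-1])
print(proj("top",[[.588,.136,.018]]))
E
```

```text
time: 6.73
position: [0.5505, -0.008, 0.1393]
tool_rot: [0.936, 0.352, 0.0, 0.0]
ft_force: [0.9, -1.4, -0.1]
grip_width: 0.0125
grip_force: 50.0
time: 7.48
position: [0.5872, 0.1362, 0.139]
tool_rot: [0.782, 0.623, -0.0, -0.0]
ft_force: [-0.0, 0.3, 0.1]
grip_width: 0.0125
grip_force: 50.0
[[195.54291872 202.95322607]]
```

View pics/s4.png

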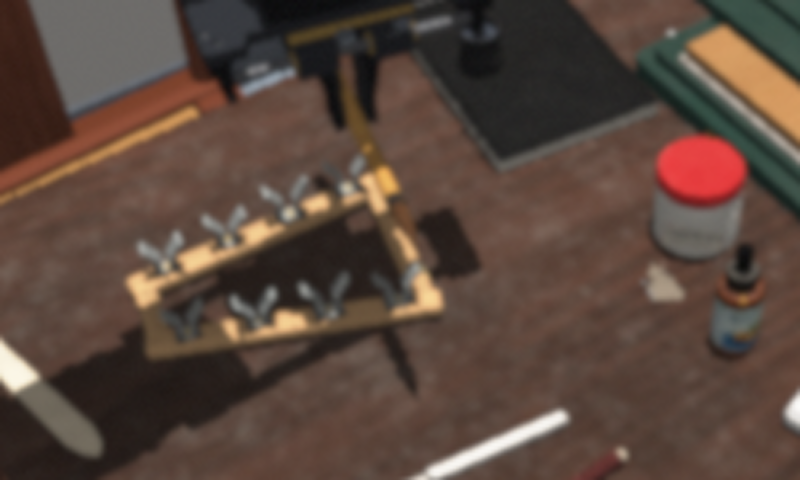

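The brush is held firmly over the clips with its head toward -y. It should go to clips_1. I'll check its line by depth before lowering it.

```bash
cat > held.py <<'E'
from h import *
import sys
np.set_printoptions(precision=4,suppress=True)
# held tool's line from scene depth, vs. rack place; args: place number
C=np.array([[.588,.136],[.5395,.147],[.491,.158],[.442,.1695]])[int(sys.argv[1])-1]
o=robot.get_obs(); X=o["position"]; p,d=shot("scene")
uv=np.array([(u,v) for v in range(384) for u in range(512)]); D=d.ravel(); c,r=ray("scene",uv); P=c+r*D[:,None]
a=np.radians(-102.9); ax=np.array([np.cos(a),np.sin(a)]); n=np.array([-ax[1],ax[0]])
q=P[:,:2]-C; s,w=q@ax,q@n
z0=X[2]+.003
m=(D>0)&(abs(w)<.03)&(abs(s)>.02)&(abs(s)<.16)&(P[:,2]>z0-.03)&(P[:,2]<z0+.025)
print("TCP off along,across",(X[:2]-C)@ax,(X[:2]-C)@n,"underside est",z0)
for lo in np.arange(-.16,.16,.02):
    k=m&(s>=lo)&(s<lo+.02)
    if k.sum()>2: print(round(lo+.01,3),k.sum(),"across",np.median(w[k]),"z",np.median(P[k,2]),np.ptp(w[k]))
print("s range",s[m].min(),s[m].max())
E
python3 held.py 1
```

```text
TCP off along,across 0.0004233201830241136 -0.0005611442501663215 underside est 0.14217043834743898
-0.03 5 across 0.0019222698712908835 z 0.152657558991249 0.002176664027931819
0.03 36 across -0.001527862266189999 z 0.15207607330369344 0.011889752711040777
0.05 40 across -0.0029645701856083322 z 0.15174532252300038 0.011987547237312006
0.07 38 across -0.003101961592524809 z 0.15195109161506642 0.010901511261380968
0.09 40 across -0.0032688931246078346 z 0.15262345115391013 0.011451444191969262
0.11 44 across -0.0030138171294593944 z 0.15166293169471795 0.011777528828178282
0.13 29 across -0.0022075140620744205 z 0.14918596565639364 0.009834958914096165
s range -0.04105886275881419 0.13820984586423402
```

```bash
python3 -m handwheel '{"hand":[0,0,0,0,0,0,0,0],"translation":[[1,0,-30],[1,0,-60],[1,0,-85],[1,0,-95],[1,0,-100],[1,0,-105],[1,0,-110],[1,0,-110]],"turn":[[0,0,0],[0,0,0],[0,0,0],[0,0,0],[0,0,0],[0,0,0],[0,0,0],[0,0,0]]}' 55
```

```text
time: 8.3
position: [0.5896, 0.1361, 0.0301]
tool_rot: [0.782, 0.623, 0.001, 0.001]
ft_force: [0.4, 0.6, -2.0]
grip_width: 0.0124
grip_force: 55.0
```

```bash
python3 -m handwheel '{"hand":[0,0,0,0,0,0],"translation":[[0,0,-3],[0,0,-6],[0,0,-9],[0,0,-12],[0,0,-13],[0,0,-13]],"turn":[[0,0,0],[0,0,0],[0,0,0],[0,0,0],[0,0,0],[0,0,0]]}' 55
```

```text
time: 8.8
position: [0.589, 0.1361, 0.0167]
tool_rot: [0.782, 0.623, 0.0, 0.0]
ft_force: [-0.4, -1.0, 3.4]
grip_width: 0.0124
grip_force: 55.0
```

```bash
python3 -m handwheel '{"hand":[0,0,0,0],"translation":[[0,0,-1],[0,0,-2],[0,0,-3],[0,0,-3]],"turn":[[0,0,0],[0,0,0],[0,0,0],[0,0,0]]}' 55
```

```text
time: 9.13
position: [0.589, 0.1361, 0.0166]
tool_rot: [0.782, 0.623, 0.0, 0.001]
ft_force: [-4.7, -0.7, 21.2]
grip_width: 0.0126
grip_force: 55.0
```

It reached a hard stop at 16.6 mm with 21 N, so it's seated. I'll release, rise and go to the dark brush.

```bash
python3 -m handwheel '{"hand":[0,0.3,0.3,0.3,0.3,0.3,0.3,0.3,0.3],"translation":[[0,0,3],[0,0,3],[0,0,3],[0,0,3],[0,0,3],[0,0,20],[0,0,45],[0,0,75],[0,0,90]],"turn":[[0,0,0],[0,0,0],[0,0,0],[0,0,0],[0,0,0],[0,0,0],[0,0,0],[0,0,0],[0,0,0]]}' 55
python3 -m handwheel '{"hand":[0.35,0.35,0.35,0.35,0.35,0.35,0.35,0.35,0.35,0.35,0.35,0.35],"translation":[[-5,-30,0],[-10,-60,0],[-15,-90,0],[-20,-120,0],[-25,-150,0],[-30,-180,0],[-35,-210,0],[-40,-240,0],[-42,-265,0],[-42,-265,0],[-42,-265,0],[-42,-265,0]],"turn":[[0,0,-0.12],[0,0,-0.24],[0,0,-0.36],[0,0,-0.48],[0,0,-0.6],[0,0,-0.72],[0,0,-0.84],[0,0,-0.96],[0,0,-1.08],[0,0,-1.2],[0,0,-1.259],[0,0,-1.259]]}' 55
python3 - <<'E'
from h import *
p,d=shot("scene"); a=cv2.resize(p[100:300,100:340],None,fx=3.2,fy=3,interpolation=2); cv2.imwrite("pics/s5.png",a[:,:,::-1])
E
```

```text
time: 9.88
position: [0.5898, 0.1363, 0.1056]
tool_rot: [0.782, 0.623, 0.001, 0.001]
ft_force: [0.8, -0.1, 0.1]
grip_width: 0.0258
grip_force: 0.0
time: 10.88
position: [0.5462, -0.1296, 0.1028]
tool_rot: [0.999, 0.042, -0.0, -0.0]
ft_force: [0.0, 0.9, -0.1]
grip_width: 0.0306
grip_force: 0.0
```

View pics/s5.png

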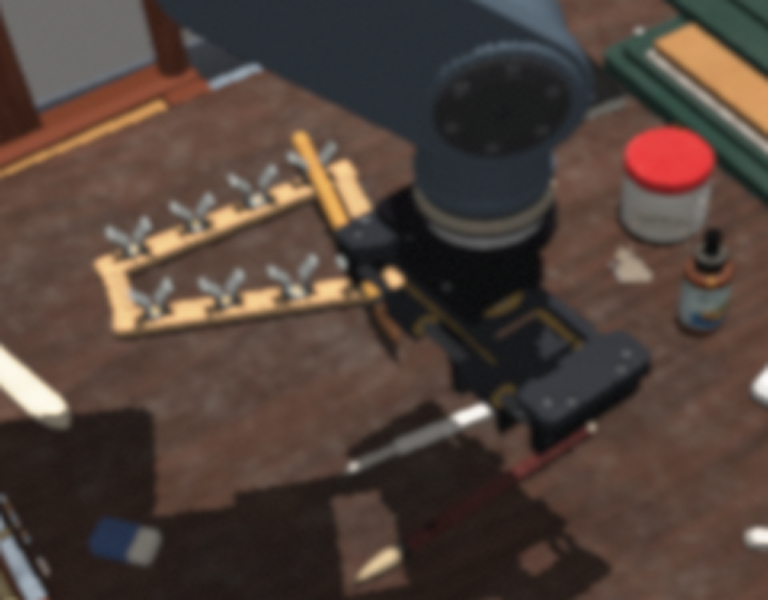

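The bamboo brush lies in clips_1 at (320,180), and the gripper is over the dark brush at (590,430)-(380,560). Now I'll grip it.

```bash
python3 -m handwheel '{"hand":[0.35,0.35,0.35,0.35,0.35,0.35,0,0,0,0,0,0],"translation":[[0,0,-30],[0,0,-60],[0,0,-85],[0,0,-98],[0,0,-104],[0,0,-104],[0,0,-104],[0,0,-104],[0,0,-104],[0,0,-104],[0,0,-104],[0,0,-104]],"turn":[[0,0,0],[0,0,0],[0,0,0],[0,0,0],[0,0,0],[0,0,0],[0,0,0],[0,0,0],[0,0,0],[0,0,0],[0,0,0],[0,0,0]]}' 50
```

```text
time: 11.93
position: [0.5471, -0.129, -0.0001]
tool_rot: [0.999, 0.043, 0.001, 0.0]
ft_force: [0.1, 0.4, 3.7]
grip_width: 0.0113
grip_force: 50.0
```

```bash
python3 -m handwheel '{"hand":[0,0,0,0,0,0,0,0,0,0,0,0],"translation":[[0,0,20],[0,0,45],[0,0,75],[0,0,105],[0,0,120],[0,20,120],[0,50,120],[-2,80,120],[-3,110,120],[-4,140,120],[-5,170,120],[-6,200,120]],"turn":[[0,0,0],[0,0,0],[0,0,0],[0,0,0.1],[0,0,0.2],[0,0,0.3],[0,0,0.4],[0,0,0.5],[0,0,0.6],[0,0,0.7],[0,0,0.8],[0,0,0.9]]}' 55;  python3 -m handwheel '{"hand":[0,0,0,0,0,0,0],"translation":[[-1,30,0],[-1,55,0],[-1,70,0],[-1,76,0],[-1,76,0],[-1,76,0],[-1,76,0]],"turn":[[0,0,0.1],[0,0,0.2],[0,0,0.3],[0,0,0.359],[0,0,0.359],[0,0,0.359],[0,0,0.359]]}' 55; python3 held.py 2
```

```text
time: 12.93
position: [0.5401, 0.0725, 0.1194]
tool_rot: [0.88, 0.476, -0.0, -0.0]
ft_force: [0.2, -0.1, 0.0]
grip_width: 0.0114
grip_force: 55.0
time: 13.52
position: [0.5395, 0.1466, 0.1193]
tool_rot: [0.783, 0.623, -0.0, 0.0]
ft_force: [-0.9, 0.1, -0.2]
grip_width: 0.0112
grip_force: 55.0
TCP off along,across 0.0003928541887645393 0.00010273676292046201 underside est 0.12230532842677631
-0.05 3 across 0.00399436795912453 z 0.12926188920827486 0.002822931922962191
-0.03 12 across 0.0017710122848692924 z 0.1312073268512326 0.004186582626051462
0.03 34 across -0.0017778668705287913 z 0.13010633106437003 0.011417666270363473
0.05 38 across -0.0019103001147292881 z 0.13020469970993148 0.010488080490699155
0.07 35 across -0.001639010811560938 z 0.1307835748500139 0.010863977152030125
0.09 39 across -0.002037453980086633 z 0.1297208361113017 0.010623021577136222
0.11 14 across -0.0018136727863969616 z 0.12787944241932842 0.007071380519959532
s range -0.04642139224813924 0.11290673238820774
```

```bash
python3 -m handwheel '{"hand":[0,0,0,0,0,0,0],"translation":[[0,0,-25],[0,0,-50],[0,0,-70],[0,0,-78],[0,0,-84],[0,0,-89],[0,0,-89]],"turn":[[0,0,0],[0,0,0],[0,0,0],[0,0,0],[0,0,0],[0,0,0],[0,0,0]]}' 55; python3 -m handwheel '{"hand":[0,0,0,0,0,0,0],"translation":[[0,0,-3],[0,0,-6],[0,0,-9],[0,0,-12],[0,0,-14],[0,0,-16],[0,0,-16]],"turn":[[0,0,0],[0,0,0],[0,0,0],[0,0,0],[0,0,0],[0,0,0],[0,0,0]]}' 55
```

```text
time: 14.15
position: [0.5402, 0.1468, 0.0303]
tool_rot: [0.782, 0.623, 0.0, 0.0]
ft_force: [1.1, -0.2, -2.8]
grip_width: 0.0111
grip_force: 55.0
time: 14.73
position: [0.5401, 0.1472, 0.0177]
tool_rot: [0.782, 0.623, 0.001, 0.001]
ft_force: [-4.4, -1.2, 25.4]
grip_width: 0.0114
grip_force: 55.0
```

Seated: 17.8 mm above its table grip height, against a 25 N stop. Next is the fine brush, which has crumbs beside it, so I'll check their clearance first.

```bash
python3 -m handwheel '{"hand":[0,0.25,0.25,0.25,0.25,0.25,0.25,0.25,0.25],"translation":[[0,0,3],[0,0,3],[0,0,3],[0,0,3],[0,0,3],[0,0,20],[0,0,45],[0,0,70],[0,0,86]],"turn":[[0,0,0],[0,0,0],[0,0,0],[0,0,0],[0,0,0],[0,0,0],[0,0,0],[0,0,0],[0,0,0]]}' 55
python3 - <<'E'
from h import *
p=cv2.imread("pics/top0.png"); print(proj("top",[[.472,-.282,.004]]))
d=np.load("pics/top0d.npy")
g=p[205:285,335:365].astype(int); m=((g.min(2)>110)).astype(np.uint8)
n,l,s,c=cv2.connectedComponentsWithStats(m)
for i in range(1,n):
    if s[i,4]>2:
        x,y=s[i,0]+335,s[i,1]+205
        a=plane("top",[(x-.5,y+s[i,3]-.5),(x+s[i,2]-.5,y-.5)],.003)
        mm=np.argwhere(l==i)+[205,335]; c0,r=ray("top",mm[:,::-1]); z=(c0+r*d[mm[:,0],mm[:,1]][:,None])[:,2]
        print("x",a[:,0].round(3),"y",a[:,1].round(3),"z",np.median(z).round(4), s[i,4])
E
```

```text
time: 15.48
position: [0.54, 0.1472, 0.1016]
tool_rot: [0.782, 0.623, 0.0, 0.0]
ft_force: [0.2, 1.1, 0.8]
grip_width: 0.0215
grip_force: 0.0
[[346.85367286 241.34281847]]
x [0.544 0.553] y [-0.281 -0.29 ] z 0.0058 5
x [0.496 0.507] y [-0.311 -0.32 ] z 0.0018 10
x [0.471 0.485] y [-0.298 -0.31 ] z 0.0004 15
x [0.468 0.481] y [-0.318 -0.327] z 0.0004 10
x [0.41  0.426] y [-0.293 -0.311] z 0.0014 21
x [0.381 0.4  ] y [-0.244 -0.265] z -0.0001 38
x [0.376 0.389] y [-0.309 -0.321] z 0.0009 16
```

The crumbs are nearly flat (about 0-2 mm), so I'll grip 3 mm above the table.

```bash
python3 -m handwheel '{"hand":[0.25,0.25,0.25,0.25,0.25,0.25,0.25,0.25,0.25,0.25,0.25,0.25],"translation":[[-6,-37,0],[-12,-74,0],[-18,-111,0],[-24,-148,0],[-30,-185,0],[-36,-222,0],[-42,-259,0],[-48,-296,0],[-54,-333,0],[-60,-370,0],[-64,-407,0],[-67,-429,0]],"turn":[[0,0,-0.12],[0,0,-0.24],[0,0,-0.36],[0,0,-0.48],[0,0,-0.6],[0,0,-0.72],[0,0,-0.84],[0,0,-0.96],[0,0,-1.08],[0,0,-1.2],[0,0,-1.32],[0,0,-1.385]]}' 50
python3 -m handwheel '{"hand":[0.22,0.22,0.22,0.22,0.22,0.22,0,0,0,0,0,0],"translation":[[0,0,0],[0,0,-30],[0,0,-60],[0,0,-80],[0,0,-94],[0,0,-100],[0,0,-100],[0,0,-100],[0,0,-100],[0,0,-100],[0,0,-100],[0,0,-100]],"turn":[[0,0,0],[0,0,0],[0,0,0],[0,0,0],[0,0,0],[0,0,0],[0,0,0],[0,0,0],[0,0,0],[0,0,0],[0,0,0],[0,0,0]]}' 50
```

```text
time: 16.48
position: [0.4723, -0.286, 0.0999]
tool_rot: [1.0, -0.023, 0.0, 0.001]
ft_force: [0.7, -0.2, 0.1]
grip_width: 0.0218
grip_force: 0.0
time: 17.48
position: [0.473, -0.2821, 0.0011]
tool_rot: [1.0, -0.02, 0.001, 0.0]
ft_force: [-0.5, -0.5, -1.0]
grip_width: 0.0068
grip_force: 50.0
```

```bash
python3 -m handwheel '{"hand":[0,0,0,0,0,0,0,0,0,0,0,0],"translation":[[0,0,20],[0,0,45],[0,0,75],[0,0,100],[0,10,118],[1,40,120],[2,75,120],[4,110,120],[6,145,120],[8,180,120],[9,215,120],[10,250,120]],"turn":[[0,0,0],[0,0,0],[0,0,0],[0,0,0.1],[0,0,0.2],[0,0,0.3],[0,0,0.4],[0,0,0.5],[0,0,0.6],[0,0,0.7],[0,0,0.8],[0,0,0.9]]}' 55;  python3 -m handwheel '{"hand":[0,0,0,0,0,0,0,0,0,0],"translation":[[2,35,0],[3,70,0],[5,105,0],[7,140,0],[8,170,0],[9,185,0],[9,190,0],[9,190,0],[9,190,0],[9,190,0]],"turn":[[0,0,0.1],[0,0,0.2],[0,0,0.3],[0,0,0.4],[0,0,0.485],[0,0,0.485],[0,0,0.485],[0,0,0.485],[0,0,0.485],[0,0,0.485]]}' 55; python3 held.py 3
```

```text
time: 18.48
position: [0.4825, -0.0303, 0.1208]
tool_rot: [0.908, 0.419, 0.0, 0.0]
ft_force: [0.6, 0.2, 0.2]
grip_width: 0.0073
grip_force: 55.0
time: 19.32
position: [0.4916, 0.157, 0.1204]
tool_rot: [0.782, 0.623, -0.0, 0.0]
ft_force: [1.0, -0.3, -0.8]
grip_width: 0.007
grip_force: 55.0
TCP off along,across 0.0008665452836786746 0.0007863215364273359 underside est 0.12342894484208047
-0.05 7 across 0.0021936119875186314 z 0.12766074731517107 0.002609635693562191
-0.03 10 across 0.0019120917665399015 z 0.12717089939548876 0.0034755557217196202
0.03 25 across -0.0010565257360764823 z 0.1271865310311866 0.007515736226853748
0.05 26 across -0.00016011549954113657 z 0.12679578018338694 0.007791922878528356
0.07 25 across -0.00047772376644724404 z 0.12745677445638026 0.007321255007728024
0.09 22 across -0.0009153150237974713 z 0.12631751584828194 0.007215141400191877
s range -0.07135536045372981 0.09471419955088985
```

```bash
python3 -m handwheel '{"hand":[0,0,0,0,0,0,0],"translation":[[0,0,-25],[0,0,-50],[0,0,-70],[0,0,-78],[0,0,-84],[0,0,-89],[0,0,-89]],"turn":[[0,0,0],[0,0,0],[0,0,0],[0,0,0],[0,0,0],[0,0,0],[0,0,0]]}' 55; python3 -m handwheel '{"hand":[0,0,0,0,0,0,0],"translation":[[0,0,-3],[0,0,-6],[0,0,-9],[0,0,-12],[0,0,-14],[0,0,-16],[0,0,-16]],"turn":[[0,0,0],[0,0,0],[0,0,0],[0,0,0],[0,0,0],[0,0,0],[0,0,0]]}' 55
```

```text
time: 19.95
position: [0.492, 0.1577, 0.0313]
tool_rot: [0.782, 0.623, 0.0, 0.0]
ft_force: [-0.1, -0.0, 0.0]
grip_width: 0.0071
grip_force: 55.0
time: 20.53
position: [0.4921, 0.1582, 0.0186]
tool_rot: [0.782, 0.623, 0.001, 0.001]
ft_force: [-5.2, -0.9, 27.5]
grip_width: 0.0072
grip_force: 55.0
```

Seated again (17.5 mm rise, 27 N stop). Now the scalpel.

```bash
python3 -m handwheel '{"hand":[0,0.22,0.22,0.22,0.22,0.22,0.22,0.22,0.22],"translation":[[0,0,3],[0,0,3],[0,0,3],[0,0,3],[0,0,3],[0,0,20],[0,0,45],[0,0,70],[0,0,85]],"turn":[[0,0,0],[0,0,0],[0,0,0],[0,0,0],[0,0,0],[0,0,0],[0,0,0],[0,0,0],[0,0,0]]}' 55
python3 -m handwheel '{"hand":[0.3,0.3,0.3,0.3,0.3,0.3,0.3,0.3,0.3,0.3,0.3,0.3],"translation":[[6,-19,0],[12,-38,0],[18,-57,0],[24,-76,0],[30,-95,0],[36,-114,0],[42,-133,0],[48,-152,0],[54,-171,0],[62,-190,0],[70,-210,0],[75,-226,0]],"turn":[[0,0,-0.12],[0,0,-0.24],[0,0,-0.36],[0,0,-0.48],[0,0,-0.6],[0,0,-0.72],[0,0,-0.84],[0,0,-0.96],[0,0,-1.08],[0,0,-1.2],[0,0,-1.32],[0,0,-1.441]]}' 50
python3 - <<'E'
from h import *
p,d=shot("scene"); a=cv2.resize(p[100:300,100:340],None,fx=3.2,fy=3,interpolation=2); cv2.imwrite("pics/s6.png",a[:,:,::-1])
E
```

```text
time: 21.28
position: [0.4922, 0.1582, 0.1017]
tool_rot: [0.782, 0.623, 0.001, 0.0]
ft_force: [0.0, -0.7, -0.8]
grip_width: 0.0189
grip_force: 0.0
time: 22.28
position: [0.5673, -0.0694, 0.0998]
tool_rot: [0.999, -0.051, 0.0, 0.0]
ft_force: [0.8, -0.2, 0.8]
grip_width: 0.0261
grip_force: 0.0
```

View pics/s6.png

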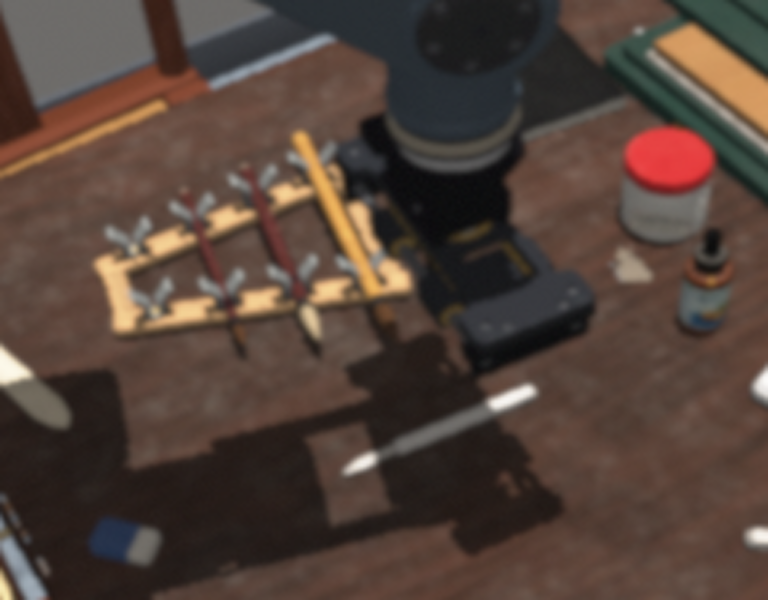

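Three tools sit in their clips with heads toward -y, and the scalpel is still at (535,390)-(350,470). Now I'll grip it.

```bash
python3 -m handwheel '{"hand":[0.25,0.25,0.25,0.25,0.25,0.25,0,0,0,0,0,0],"translation":[[0,0,0],[0,0,-30],[0,0,-60],[0,0,-80],[0,0,-94],[0,0,-101],[0,0,-101],[0,0,-101],[0,0,-101],[0,0,-101],[0,0,-101],[0,0,-101]],"turn":[[0,0,0],[0,0,0],[0,0,0],[0,0,0],[0,0,0],[0,0,0],[0,0,0],[0,0,0],[0,0,0],[0,0,0],[0,0,0],[0,0,0]]}' 50
```

```text
time: 23.33
position: [0.5668, -0.0678, -0.0003]
tool_rot: [0.999, -0.047, 0.0, 0.0]
ft_force: [-0.4, 0.9, -0.8]
grip_width: 0.0081
grip_force: 50.0
```

```bash
python3 -m handwheel '{"hand":[0,0,0,0,0,0,0,0,0,0,0,0],"translation":[[0,0,20],[0,0,45],[0,0,75],[0,0,100],[-5,10,118],[-15,30,121],[-25,50,121],[-35,70,121],[-45,90,121],[-55,110,121],[-65,130,121],[-75,150,121]],"turn":[[0,0,0],[0,0,0],[0,0,0],[0,0,0.1],[0,0,0.2],[0,0,0.3],[0,0,0.4],[0,0,0.5],[0,0,0.6],[0,0,0.7],[0,0,0.8],[0,0,0.9]]}' 55;  python3 -m handwheel '{"hand":[0,0,0,0,0,0,0,0,0,0],"translation":[[-10,20,0],[-20,40,0],[-30,60,0],[-40,77,0],[-49,87,0],[-49,87,0],[-49,87,0],[-49,87,0],[-49,87,0],[-49,87,0]],"turn":[[0,0,0.1],[0,0,0.2],[0,0,0.3],[0,0,0.4],[0,0,0.5],[0,0,0.541],[0,0,0.541],[0,0,0.541],[0,0,0.541],[0,0,0.541]]}' 55; python3 held.py 4
```

```text
time: 24.33
position: [0.491, 0.083, 0.1206]
tool_rot: [0.919, 0.394, 0.0, 0.0]
ft_force: [0.1, 0.9, 0.3]
grip_width: 0.0081
grip_force: 55.0
time: 25.17
position: [0.4431, 0.1688, 0.1204]
tool_rot: [0.782, 0.623, 0.0, 0.0]
ft_force: [1.2, 0.0, -0.5]
grip_width: 0.008
grip_force: 55.0
TCP off along,across 0.0004886835789289697 0.0012134658296635086 underside est 0.12343989383081302
-0.05 9 across 0.0014036350139244541 z 0.12928794943091193 0.006945462254640137
-0.03 20 across 0.00039046744936735455 z 0.1304955385047723 0.0067859779473201185
0.03 26 across -0.0005248976817977198 z 0.12941398546224836 0.008574610320288289
0.05 34 across 0.00021474760699300197 z 0.12911781064672395 0.008410939327207979
0.07 23 across 0.00037216399656021375 z 0.12531916487572925 0.007070815106575029
0.09 14 across 0.00033968661010398726 z 0.12660660083668035 0.006400656534688099
s range -0.05088047642217405 0.09142780537901762
```

```bash
python3 -m handwheel '{"hand":[0,0,0,0,0,0,0],"translation":[[-1,0,-25],[-1,0,-50],[-1,0,-70],[-1,0,-78],[-1,0,-84],[-1,0,-89],[-1,0,-89]],"turn":[[0,0,0],[0,0,0],[0,0,0],[0,0,0],[0,0,0],[0,0,0],[0,0,0]]}' 55; python3 -m handwheel '{"hand":[0,0,0,0,0,0,0],"translation":[[0,0,-3],[0,0,-6],[0,0,-9],[0,0,-12],[0,0,-14],[0,0,-17],[0,0,-17]],"turn":[[0,0,0],[0,0,0],[0,0,0],[0,0,0],[0,0,0],[0,0,0],[0,0,0]]}' 55
```

```text
time: 25.8
position: [0.4427, 0.1691, 0.0313]
tool_rot: [0.782, 0.623, 0.001, 0.0]
ft_force: [1.1, 0.3, 0.4]
grip_width: 0.0077
grip_force: 55.0
time: 26.38
position: [0.4425, 0.1692, 0.0173]
tool_rot: [0.782, 0.623, 0.001, 0.001]
ft_force: [-2.2, -2.0, 29.1]
grip_width: 0.0081
grip_force: 55.0
```

Seated. I'll release, rise, move clear and check.

```bash
python3 -m handwheel '{"hand":[0,0.22,0.22,0.22,0.22,0.22,0.22,0.22,0.22,0.22],"translation":[[0,0,3],[0,0,3],[0,0,3],[0,0,3],[0,0,3],[0,0,20],[0,0,45],[0,0,75],[0,0,105],[0,0,135]],"turn":[[0,0,0],[0,0,0],[0,0,0],[0,0,0],[0,0,0],[0,0,0],[0,0,0],[0,0,0],[0,0,0],[0,0,0]]}' 55
python3 -m handwheel '{"hand":[0.3,0.3,0.3,0.3,0.3,0.3,0.3,0.3,0.3,0.3,0.3,0.3],"translation":[[0,-40,5],[0,-80,10],[0,-120,20],[0,-160,20],[0,-200,20],[0,-240,20],[0,-280,20],[0,-320,20],[0,-360,20],[0,-380,20],[0,-380,20],[0,-380,20]],"turn":[[0,0,0],[0,0,0],[0,0,0],[0,0,0],[0,0,0],[0,0,0],[0,0,0],[0,0,0],[0,0,0],[0,0,0],[0,0,0],[0,0,0]]}' 50
python3 - <<'E'
from h import *
p,d=shot("scene"); a=cv2.resize(p[120:240,110:260],None,fx=5,fy=5,interpolation=2); cv2.imwrite("pics/s7.png",a[:,:,::-1])
np.set_printoptions(precision=4,suppress=True)
C=np.array([[.588,.136],[.5395,.147],[.491,.158],[.442,.1695]])
uv=np.array([(u,v) for v in range(384) for u in range(512)]); D=d.ravel(); c,r=ray("scene",uv); P=c+r*D[:,None]
a=np.radians(-102.9); ax=np.array([np.cos(a),np.sin(a)]); n=np.array([-ax[1],ax[0]])
for i in range(4):
    q=P[:,:2]-C[i]; s,w=q@ax,q@n; h=[.062,.053,.043,.034][i]
    m=(D>0)&(abs(w)<.015)&(P[:,2]>.018)&(P[:,2]<.045)&(abs(abs(s)-h)>.012)
    for k in(m&(abs(s)<.02),m&(s>h)): print(i+1,k.sum(),"across",np.median(w[k]),"top z",np.percentile(P[k,2],80),"s",s[k].min(),s[k].max())
E
```

```text
time: 27.22
position: [0.4404, 0.169, 0.1499]
tool_rot: [0.782, 0.623, -0.001, -0.001]
ft_force: [0.8, 0.0, -0.3]
grip_width: 0.0191
grip_force: 0.0
time: 28.22
position: [0.4409, -0.2114, 0.1686]
tool_rot: [0.783, 0.622, -0.0, -0.001]
ft_force: [0.4, 1.0, 0.5]
grip_width: 0.0261
grip_force: 0.0
  return _methods._mean(a, axis=axis, dtype=dtype,
  ret = ret.dtype.type(ret / rcount)
Traceback (most recent call last):
IndexError: index -1 is out of bounds for axis 0 with size 0
```

View pics/s7.png

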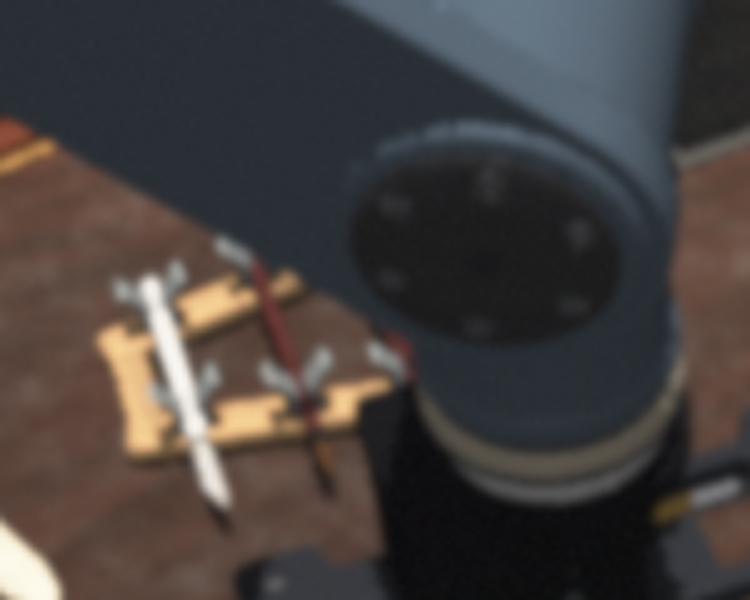

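The scalpel sits in clips_4 at (150,290)-(220,500), but the arm hides the rest of the rack. I'll move farther off and measure all four.

```bash
python3 -m handwheel '{"hand":[0.3,0.3,0.3,0.3,0.3,0.3,0.3,0.3,0.3,0.3,0.3],"translation":[[-15,-35,5],[-35,-70,10],[-55,-105,20],[-75,-140,30],[-95,-175,40],[-115,-210,50],[-135,-245,50],[-155,-280,50],[-175,-310,50],[-190,-340,50],[-190,-340,50]],"turn":[[0,0,-0.1],[0,0,-0.2],[0,0,-0.3],[0,0,-0.4],[0,0,-0.5],[0,0,-0.6],[0,0,-0.7],[0,0,-0.8],[0,0,-0.9],[0,0,-1.0],[0,0,-1.0]]}' 50
python3 - <<'E'
from h import *
p,d=shot("scene"); a=cv2.resize(p[110:260,110:340],None,fx=3.4,fy=3.4,interpolation=2); cv2.imwrite("pics/s8.png",a[:,:,::-1])
np.set_printoptions(precision=4,suppress=True)
C=np.array([[.588,.136],[.5395,.147],[.491,.158],[.442,.1695]])
uv=np.array([(u,v) for v in range(384) for u in range(512)]); D=d.ravel(); c,r=ray("scene",uv); P=c+r*D[:,None]
a=np.radians(-102.9); ax=np.array([np.cos(a),np.sin(a)]); n=np.array([-ax[1],ax[0]])
for i in range(4):
    q=P[:,:2]-C[i]; s,w=q@ax,q@n; h=[.062,.053,.043,.034][i]
    m=(D>0)&(abs(w)<.015)&(P[:,2]>.016)&(P[:,2]<.045)&(abs(abs(s)-h)>.012)
    for k in(m&(abs(s)<.02),m&(s>h)):
        if k.sum(): print(i+1,k.sum(),"across",np.median(w[k]),"top z",np.percentile(P[k,2],80),"s",s[k].min(),s[k].max())
E
```

```text
time: 29.18
position: [0.2497, -0.5554, 0.2191]
tool_rot: [0.986, 0.169, -0.001, 0.002]
ft_force: [-0.3, 0.2, -0.1]
grip_width: 0.0259
grip_force: 0.0
1 65 across -0.0011239769342447363 top z 0.03139083706254593 s -0.019845562841232386 0.019811981679028423
1 111 across -0.0006835385528790251 top z 0.03080579346563872 s 0.074016413776544 0.1394533904876706
2 60 across -0.0006721588152199601 top z 0.031043142630469568 s -0.01999227839918737 0.019175770419591332
2 73 across -0.0008871777748726508 top z 0.03043240929378546 s 0.065606692341184 0.10872513865399294
3 42 across -0.00012064264475389664 top z 0.02660257240974413 s -0.018069296832155156 0.019745584108215333
3 47 across -0.00022378631656967877 top z 0.02650532572869586 s 0.05501213200400223 0.09482989441114166
4 52 across -8.233126243845857e-05 top z 0.027477696289564403 s -0.018307227969122503 0.01874312511710438
4 61 across -0.000387353189813229 top z 0.026410291067457514 s 0.04613907522118034 0.09436076542710788
```

View pics/s8.png

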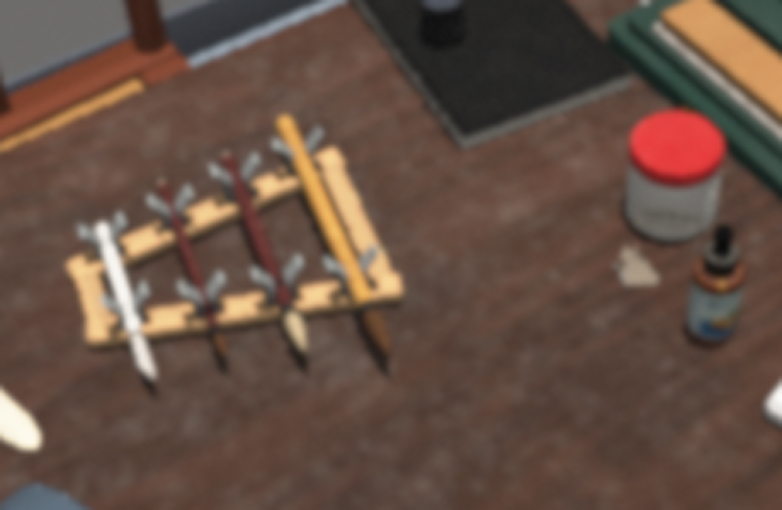

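All four tools lie fully down in order, with tops at 31, 31, 27 and 27 mm (18 mm plus each tool's height). They're within 1.2 mm across, heads on one side, and the jar and bottle haven't moved.

```bash
python3 -c "
from rig import hand_in; print(hand_in())"
```

```text
the job is handed in; nothing more can be done
None
```

All four tools are pressed into the rack in order of length with heads on one side, the jar and bottle were left where they stood, and the job is handed in after about 29 s of the 106 s; no verdict was returned.

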